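Clamp the press plunger in its holding fixture

TASK

Clamp the steel press plunger in its fixture: unscrew the black knob until the cup of the blue clamp arm is high enough to pass over the plunger, swing the arm round by its red handle to its stop so that the cup stands over the plunger, then screw the knob down clockwise until it stops tight. Do not knock the plunger out of place, and leave the brush, the vial and the small metal cup alone.

Things in the scene. Friction and masses are not known exactly. Their poses are not given: they have to be found in the camera images.
- fixture: fixed fixture: an aluminium base plate 110 (its x) x 200 (its y) x 12 mm; origin at the centre of its underside, on the worktop. At its y = -55 mm stands the stud that carries the blue arm and the black knob. At its y = +55 mm a dark steel ring (inner diameter 41, top 20 mm above the worktop) is the nest of the plunger.
- clamp_knob (a joint): turn of the black knob about the upright stud, rad: 0 = upper stop, grows clockwise seen from above, to the hard stop 3.4 = tight. Clockwise lowers knob, arm and cup together, 12 mm a turn; stays where left (friction 0.15 N m). The cup's rim clears the plunger only below about 0.78; the cup meets the plunger's top at about 2.9. Starts at 1.5 to 2.4.
- knob_grip (a point): point on the knob's axis, at the height to grip it from above (96 mm over the worktop at knob 0, 90 mm at the stop). The knob is black, round, knurled, 38 mm in diameter, from 14 mm below this point to 12 mm above it; grip it at any yaw. The thin stud ends at most 31 mm above this point; the arm's top lies 25 mm below it.
- clamp_arm (a joint): swing of the blue arm about the stud, rad, counter-clockwise seen from above; 0 = the arm points along the fixture's +x, 1.571 = along the fixture's +y, where a hard stop holds the cup exactly over the nest. It starts between 0 and 0.45 and stays where it is left (friction about 0.1 N m).
- red_handle (a point): point to grip on the upright red handle of the arm, 110 mm from the stud's axis, straight above the cup. The handle is round, 17 mm in diameter, from 20 mm below this point to 19 mm above it, on a 12 mm steel neck; the arm (30 mm wide, 10 mm thick) has its top 30 mm below this point.
- pressure_cup: shallow round cup under the end of the arm; origin at the centre of its pressing face, its z up. A steel rim (inner diameter 45, outer 55 mm) stands 4 mm down below the pressing face, and fits round the top of the plunger with 3 mm to spare. The cup is sprung (12 N/mm): at the knob's stop it has given way about 1 mm and presses with about 13 N.
- plunger: loose light-grey steel plunger, round, 39 mm in diameter and 39 mm tall, 0.28 kg, upright in the nest of the fixture; origin at the centre of its underside, 12 mm above the worktop. Its top is 51 mm above the worktop.
- brush: bystander: loose brush, 206 mm long, with a wooden handle, lying in front of the fixture; origin at its underside's centre
- vial: bystander: loose glass vial with a red cap, 27 mm in diameter, 62 mm tall, to the right of the fixture; origin at the centre of its underside
- pellet_cup: bystander: loose small shallow metal cup, 38 mm in diameter, 10 mm tall, behind the fixture to the left; origin at the centre of its underside
Not all that is in view belongs to the job. What is shaped like the plunger but turquoise is not meant.

How it is judged:
On the way, in this order (a step that is already met when the one before it is completed fails the run):
1. the knob is unscrewed until the cup can pass over the plunger (knob below 0.85) (value of joint clamp_knob below 0.85 rad), for 0.1 s.
2. the arm is swung to its stop, the cup over the plunger (value of joint clamp_arm above 1.53 rad and horizontal distance between pressure_cup and plunger below 0.006 m), for 0.1 s.
At the end, for the whole second after the job is handed in: The knob is screwed down to its stop (joint above 3.2), the arm is at its stop (above 1.51), the cup presses the plunger with more than 5 N and stands within 6 mm of its axis, and the plunger stands upright (tilt under 0.06 rad) and at rest (value of joint clamp_knob above 3.2 rad and value of joint clamp_arm above 1.51 rad and contact force between pressure_cup and plunger above 5 N and horizontal distance between pressure_cup and plunger below 0.006 m and angle between plunger's own z axis and vertical below 0.06 rad and linear speed of plunger below 0.02 m/s); the robot touches nothing.
It fails at once if the plunger is knocked out of its nest (moved over 10 mm or tipped over 0.3 rad) (distance of plunger from where it was at the start of the episode above 0.01 m or angle between plunger's own z axis and vertical above 0.3 rad).
It fails at once if the brush, the vial or the small metal cup is moved over 30 mm (distance of any of brush, vial, pellet_cup from where it was at the start of the episode above 0.03 m).
It also fails if it takes over 72 s, if anything falls off the work surface, if the arm or the gripper's body presses on something with over 40 N, if the wrist force passes 120 N, or if a joint passes its speed limit or range.

ROBOT

A 7-joint arm with a two-finger parallel gripper is mounted at the origin on a cart in front of the work surface, level with it; the furniture and walls round the work are solid. World frame = base frame: x ahead of the robot, y to its left, z up, the work surface at z = 0. Lengths are in m, angles in rad, forces in N, time in s.
With the tool pointing down it reaches from about 0.4 to 0.85 m from the base axis. Payload 10.4 kg.
Tool frame: the origin (TCP) lies between the finger pads; the fingertips stand 17 mm ahead of it and the grasp point (between the pads) lies 2 mm behind it; z points along the fingers, y is the line along which they close (so a half turn about z gives the same grasp; the last joint's range is limited). The gripper opens to 85 mm and grips with 20 to 120 N. Pads are 22 mm wide; open, the fingers measure 114 mm over their backs; the gripper's body (76 mm by 85 mm) begins 54 mm behind the grasp point. The pads swing forward as they close: fully open they stand 13 mm farther back than shut.
Start: joints at [1.107, 0.332, -0.065, 1.46, 0.022, 1.35, -0.088], TCP at [0.267, -0.565, 0.212] pointing down, gripper open.
Joint ranges: [-2.6, 2.6], [-0.5, 2.12], [-1.47, 1.34], [0.16, 2.42], [-1.27, 4.41], [0.06, 2.06], [-2.6, 2.6]. Speed limits (rad/s): [2.22, 2.22, 2.79, 2.79, 3.14, 3.14, 3.14].

INTERFACE

Orientations are given as a rotation vector (axis times angle).
In Python, from workcell import arm, viewer, ticket gives the robot as it stands.
- The arm moves only by the shell command python3 -m creep 'ROWS' [OPENING]. ROWS is JSON, a list of rows, each a list of 2 entries, a list of its own where there are three numbers: the shift along the world's x, y, z in cm, then the turn about the world's z in rad. In form: [[[x, y, z], spin], ...]. A call has 1 to 20 rows; each row shifts and turns the commanded pose from where the row before left it; what a row does not reach is not made up. A row lasts 1/12 s, in which the tool goes at most 41.7 mm and 7.16 degrees, less where a joint would pass 70% of its speed; a pose out of reach is approached as far as the arm can. A call with a gripper value outside its range is refused whole. OPENING is the opening, from -1 (shut) to 1 (fully open), so that 0 is half open, set as the call begins (- or left out, the last holds). The fingers move at their own pace and stop on an object; the grip force is fixed at half the most. Time passes only in rows, so rows that do not move let the fingers close. It gives the time, the measured TCP pose, the force, the opening and the grip force at its end, in the units of the state.
- arm.state(): the state, without advancing time (a new reading comes with each control period).
- viewer.camera(name): name is "scene" or "top" or "wrist"; returns the picture (384x512x3 uint8, red, green, blue); there is no depth.
- viewer.calibration(name): a dict with "mtx" (3x3 intrinsics, pixels), "R" (3x3) and "t" (3): a world point X has camera coordinates R X + t. Camera axes: x right, y down, z forward; pixel columns grow to the right and rows downward; lengths in m; the calibration is good to about 2 mm. A picture is of the moment at which its call begins: read the wrist's pose just before it. calibration takes no time and is no camera call; for the wrist camera it gives the pose at the moment of the call.
- ticket.close_job(): hands the job in; it is judged then, once.
The state is a dict: "time": time; "joints": joint angles; "qd": joint speeds; "tau": joint torques, N m; "tcp_pos": TCP position; "tool_rot": TCP orientation; "ft_force": force on the tool from outside, world axes, zero at the start; "torque": the same for the moment, N m; "width": finger opening in m; "grasp_force": force on a finger pad.
Only numpy, scipy, OpenCV 4.12 (cv2) and the standard library are available. Lean on these libraries where they do the work, as an engineer would, in place of code of your own. Each camera call takes 0.05 s, during which the arm holds its last target. There are 200 camera calls.

## Working session

There is one attempt and no reset: what is moved stays moved. The work goes in short steps, Python scripts to look and compute and a shell command to move; the robot and the scene stay as the last step left them, time stands still between calls to the robot, and variables do not carry over. Pictures are saved under pics/ and viewed, at most 10 in all, crops included, and the job is handed in when it is done.

```bash
mkdir -p pics
python3 - <<'E'
from workcell import arm, viewer
import cv2,numpy as np
s=arm.state();print(s['time'],s['tcp_pos'],s['tool_rot'],s['width'])
a=[]
for n in ["scene","top"]:
    im=viewer.camera(n);a.append(im);np.save(f'pics/{n}.npy',im)
    c=viewer.calibration(n);print(n,c['mtx'],c['R'],c['t'])
    cv2.imwrite(f'pics/{n}.png',cv2.resize(im[:,:,::-1],(768,576)))
E
```

```text
0.0 [ 0.26645579 -0.56491244  0.21069507] [-3.06428061e+00 -6.86472425e-01  6.17523978e-04] 0.08534629149362848
scene [[365.80331565   0.         251.42541521]
 [  0.         365.80331565 190.98667844]
 [  0.           0.           1.        ]] [[-0.90041123 -0.43427132 -0.02584644]
 [-0.15277037  0.37126156 -0.91587448]
 [ 0.4073338  -0.8207151  -0.40063187]] [0.51370773 0.14057141 0.74747682]
top [[469.37664548   0.         263.93254564]
 [  0.         469.37664548 190.46535962]
 [  0.           0.           1.        ]] [[ 0.01149799 -0.99905817  0.0418397 ]
 [-0.99645704 -0.01493425 -0.08276678]
 [ 0.08331368 -0.04073981 -0.99569026]] [0.07016134 0.53969996 0.87848154]
```

View pics/scene.png

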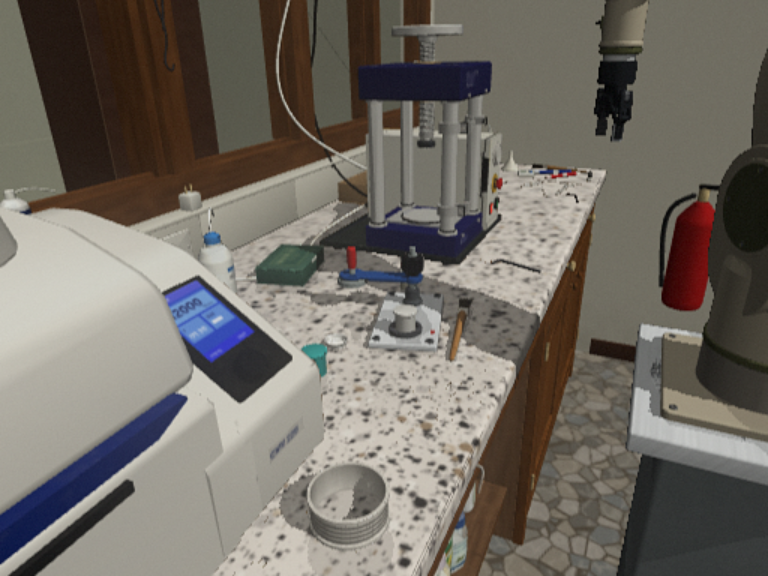

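View pics/top.png

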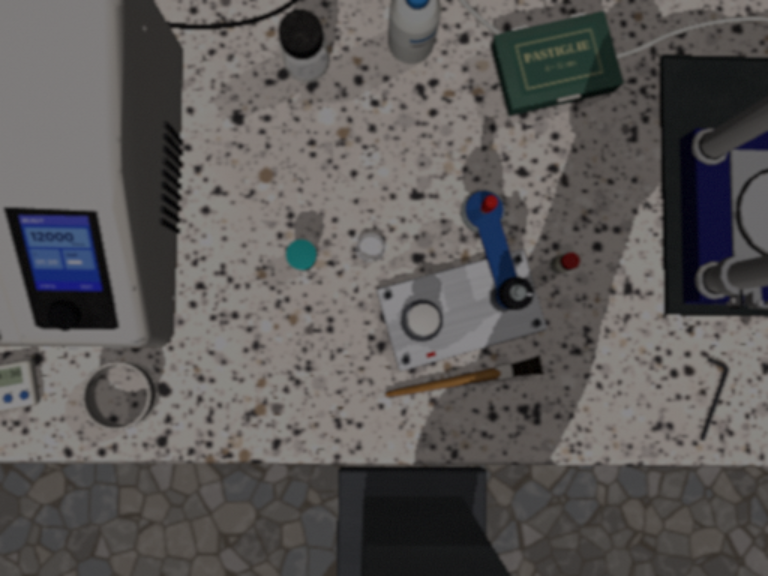

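The top view (1.5x) shows the knob at about (514,292), the red handle at (490,203), the plunger at (422,320), the brush in front at (465,378), the vial at (569,261) and the small cup at (371,244). In the scene view the knob is at about (412,262), the handle at (351,257) and the plunger at (404,318).

```bash
cat > h.py <<'E'
import cv2,numpy as np
from workcell import viewer
def ray(c,p):
    d=c['R'].T@np.linalg.solve(c['mtx'],[p[0],p[1],1.]);return -c['R'].T@c['t'],d/np.linalg.norm(d)
def onz(c,p,z):
    o,d=ray(c,p);return o+d*(z-o[2])/d[2]
def tri(*cp):
    A=np.zeros((3,3));b=np.zeros(3);R=[ray(*x) for x in cp]
    for o,d in R:
        P=np.eye(3)-np.outer(d,d);A+=P;b+=P@o
    X=np.linalg.solve(A,b);return X,[np.linalg.norm(np.cross(X-o,d)) for o,d in R]
def proj(c,X):
    q=c['mtx']@(c['R']@np.asarray(X)+c['t']);return q[:2]/q[2]
def blobs(m,roi,amin=15):
    x0,y0,x1,y1=roi;k=np.zeros(m.shape,np.uint8);k[y0:y1,x0:x1]=m[y0:y1,x0:x1]
    n,_,st,ce=cv2.connectedComponentsWithStats(k)
    return [(st[i].tolist(),ce[i].round(1).tolist()) for i in range(1,n) if st[i][4]>=amin]
def red(im): 
    i=im.astype(int);return ((i[...,0]>90)&(i[...,1]<60)&(i[...,2]<60))
def dark(im,t=45): return im.max(2)<t
E
python3 - <<'E'
from h import *
S=np.load('pics/scene.npy');T=np.load('pics/top.npy');cs=viewer.calibration('scene');ct=viewer.calibration('top')
print('red s',blobs(red(S),(220,150,300,240),8));print('red t',blobs(red(T),(300,120,400,220),8))
print('dark s',blobs(dark(S),(262,155,290,205)));print('dark t',blobs(dark(T,40),(325,180,362,212)))
g=lambda im:((im.min(2)>110)&(np.ptp(im.astype(int),axis=2)<25))
print('pl t',blobs(g(T),(262,195,300,230),30))
print('pl',onz(ct,(281.5,213),.051), 'knob',onz(ct,(342.5,195),.1),'handle',onz(ct,(326.7,135.5),.11))
u=np.hstack([cv2.resize(S[140:240,210:310],(400,400),interpolation=2)[:,:,::-1],cv2.resize(T[125:225,265:365],(400,400),interpolation=2)[:,:,::-1]])
cv2.imwrite('pics/crop.png',u)
E
```

```text
red s [([232, 164, 6, 15, 65], [234.4, 170.7])]
red t [([324, 131, 7, 8, 45], [327.1, 134.3])]
dark s [([262, 164, 28, 20, 244], [274.6, 173.9])]
dark t [([328, 184, 27, 22, 320], [340.3, 195.4])]
pl t [([262, 195, 38, 35, 505], [279.6, 213.4]), ([272, 203, 20, 21, 317], [281.8, 212.7])]
pl [0.49492351 0.04557639 0.051     ] knob [ 0.52617896 -0.05777061  0.1       ] handle [ 0.62956742 -0.02801936  0.11      ]
```

View pics/crop.png

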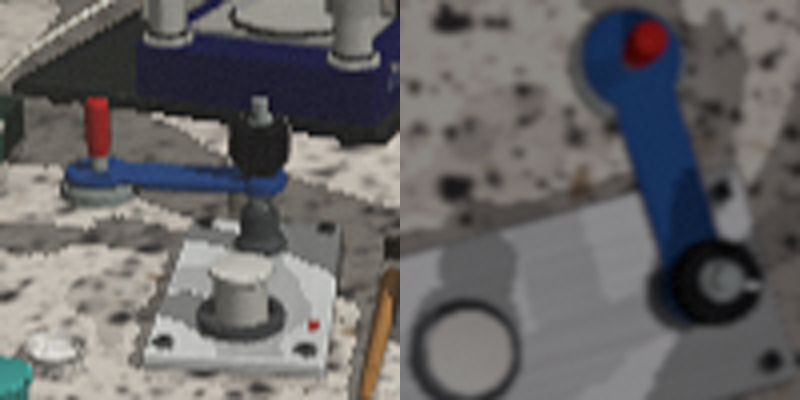

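The crops (4x) show the knob centred at about (260,146) in the scene crop, with the stud tip at (260,97) and the handle from (97,98) to (97,157). In the top crop the knob is at (313,282), the stud tip at (322,280), and the handle at (246,45).

Run:
```python
from h import *
cs=viewer.calibration('scene');ct=viewer.calibration('top')
print('knob',tri((cs,(275,175.5)),(ct,(343.2,195.5))))
print('studtip',tri((cs,(275,164.3)),(ct,(345.5,195.0))))
print('handle',tri((cs,(234.3,171)),(ct,(326.7,135.7))))
print('plung top',tri((cs,(210+239/4,140+268/4)),(ct,(281.8,212.7))))
from workcell import arm
from scipy.spatial.transform import Rotation as R
print(R.from_rotvec(arm.state()['tool_rot']).as_matrix().round(3))
```

```text
knob (array([ 0.52703279, -0.06174891,  0.08578334]), [np.float64(0.0007004093407988404), np.float64(0.0007004093407988404)])
studtip (array([ 0.52561457, -0.05870727,  0.11867353]), [np.float64(0.0008534096952653206), np.float64(0.0008534096952653582)])
handle (array([ 0.63310797, -0.03034704,  0.09471685]), [np.float64(0.000838155173524805), np.float64(0.0008381551735248506)])
plung top (array([0.49659466, 0.04504051, 0.04616521]), [np.float64(0.0010151073330427977), np.float64(0.0010151073330427111)])
[[ 0.904  0.427 -0.001]
 [ 0.427 -0.904  0.001]
 [-0.    -0.001 -1.   ]]
```

Heights and the 110 mm spacings agree. The fixture is yawed by about 0.28 rad, the arm angle is near 0, and the knob axis is at about (0.526, -0.060). I'll move above the knob, passing in front of the press.

```bash
python3 -m creep '[[[0.9,3,0],0],[[0.9,3,0],0],[[0.9,3,0],0],[[0.9,3,0],0],[[0.9,3,0],0],[[0.9,3,0],0],[[0.9,3,0],0],[[0.9,3,0],0],[[0.9,3,0],0],[[0.9,3,0],0],[[1.3,2.9,0],0],[[1.3,2.9,0],0],[[1.3,2.9,0],0],[[1.3,2.9,0],0],[[1.3,2.9,0],0],[[1.3,2.9,0],0],[[1.3,2.9,0],0],[[2.6,0,0],0],[[2.6,0,0],0],[[2.6,0,0],0]]'; python3 -m creep '[[[0,0,0],0],[[0,0,0],0]]'
python3 - <<'E'
from h import *
from workcell import arm
s=arm.state();print(s['time'],s['tcp_pos'],s['tool_rot'],s['joints'])
im=viewer.camera('wrist');c=viewer.calibration('wrist');np.save('pics/w1.npy',im);print(c)
cv2.imwrite('pics/w1.png',im[:,:,::-1])
E
```

```text
time: 1.77
tcp_pos: [0.5267, -0.0619, 0.2114]
tool_rot: [3.065, 0.688, 0.0]
ft_force: [0.8, 0.8, 0.5]
width: 0.0852
grasp_force: 0.0
time: 1.93
tcp_pos: [0.5259, -0.0619, 0.2106]
tool_rot: [-3.064, -0.687, 0.002]
ft_force: [-0.5, -0.8, -0.2]
width: 0.0855
grasp_force: 0.0
1.9333 [ 0.5259185  -0.06185511  0.21056613] [-3.06358132e+00 -6.87484992e-01  2.01587377e-03] [ 0.56501796  0.17048367 -0.59009526  1.68698401  0.09615126  1.31529635
 -1.17216684]
{'mtx': array([[272.8445435 ,   0.        , 261.78209628],
       [  0.        , 272.8445435 , 197.16275741],
       [  0.        ,   0.        ,   1.        ]]), 'R': array([[ 0.42652975, -0.90447288, -0.0010899 ],
       [-0.8577101 , -0.4048593 ,  0.31689484],
       [-0.28706404, -0.13423025, -0.94846005]]), 't': array([-0.28036414,  0.38546587,  0.5219942 ])}
```

View pics/w1.png

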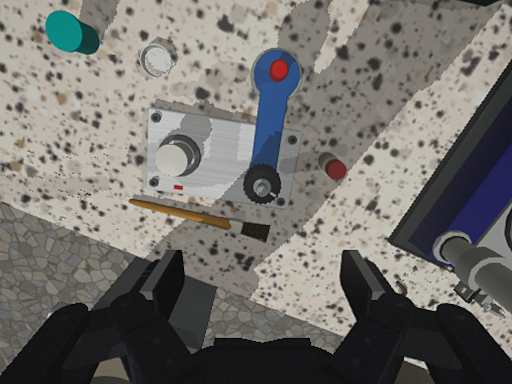

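The wrist view shows the knob at about (263,183) with the stud tip at (264,188), the handle at (279,70), the plunger top at (172,158), and the vial cap at (337,170).

Run:
```python
from h import *
cs=viewer.calibration('scene');ct=viewer.calibration('top');cw=viewer.calibration('wrist')
I=np.load('pics/w1.npy')
print(blobs(dark(I,60),(235,155,290,210),60),blobs(red(I),(260,50,300,90)))
print('knob',tri((cs,(275,175.5)),(ct,(343.2,195.5)),(cw,(262.5,183))))
print('knob tw',tri((ct,(343.2,195.5)),(cw,(262.5,183))))
print('stud',tri((cs,(275,164.3)),(ct,(345.5,195.0)),(cw,(264,188))))
print('handle',tri((cs,(234.3,171)),(ct,(326.7,135.7)),(cw,(279.3,70))))
g=cv2.cvtColor(I[135:185,145:200],cv2.COLOR_RGB2GRAY)
print('pl',tri((cs,(269.7,207)),(ct,(281.8,212.7)),(cw,(172,158))))
for z in(.08,.09,.1): print(onz(cw,(262.5,183),z))
```

```text
[([244, 164, 37, 40, 871], [261.6, 182.0])] [([270, 60, 18, 22, 313], [278.4, 70.2])]
knob (array([ 0.52746922, -0.06197098,  0.08537213]), [np.float64(0.0004503221191800084), np.float64(0.0010588846741564682), np.float64(0.0006896649388611595)])
knob tw (array([ 0.52686749, -0.06277932,  0.08058131]), [np.float64(0.0003482655949982868), np.float64(0.00034826559499822045)])
stud (array([ 0.52817601, -0.06111178,  0.11599207]), [np.float64(0.001567457427571755), np.float64(0.0034356715613608185), np.float64(0.0036387830180805423)])
handle (array([ 0.6338098 , -0.02954452,  0.09506031]), [np.float64(0.0002005791858657168), np.float64(0.00188618473412875), np.float64(0.002058984709373869)])
pl (array([0.4977635 , 0.04499823, 0.04531856]), [np.float64(0.0005479533533135619), np.float64(0.002113581723010642), np.float64(0.0020472717217953633)])
[ 0.52683096 -0.0625118   0.08      ]
[ 0.52933295 -0.06131382  0.09      ]
[ 0.53183494 -0.06011584  0.1       ]
```

```bash
python3 -m creep '[[[0.15,0.1,-1],0],[[0,0,-2],0],[[0,0,-2],0],[[0,0,-2],0],[[0,0,-2],0],[[0,0,-1.5],0],[[0,0,-1],0],[[0,0,-0.4],0],[[0,0,0],0],[[0,0,0],0]]'; python3 -m creep '[[[0,0,0],0],[[0,0,0],0],[[0,0,0],0],[[0,0,0],0],[[0,0,0],0],[[0,0,0],0],[[0,0,0],0],[[0,0,0],0],[[0,0,0],0],[[0,0,0],0],[[0,0,0],0],[[0,0,0],0]]' -1
python3 - <<'E'
from workcell import arm
s=arm.state();print(s['torque'],s['joints'].round(2) if hasattr(s['joints'],'round') else s['joints'])
E
```

```text
time: 2.82
tcp_pos: [0.5274, -0.0613, 0.0932]
tool_rot: [3.065, 0.687, 0.001]
ft_force: [0.5, -0.4, 0.1]
width: 0.0855
grasp_force: 0.0
time: 3.82
tcp_pos: [0.5272, -0.0613, 0.0925]
tool_rot: [3.066, 0.687, 0.0]
ft_force: [-0.4, -0.2, 0.0]
width: -0.0002
grasp_force: 0.0
[0.01671653 0.01232678 0.05590901] [ 0.54  0.28 -0.58  1.83  0.17  1.08 -1.23]
```

The fingers shut fully without gripping anything, so I'll look.

Run:
```python
from h import *
a=viewer.camera('wrist');b=viewer.camera('scene');d=viewer.camera('top')
np.save('pics/s2.npy',b);np.save('pics/t2.npy',d)
u=np.hstack([cv2.resize(a,(400,300)),cv2.resize(b[120:220,210:343],(400,300),interpolation=2)])
cv2.imwrite('pics/c2.png',np.vstack([u,np.hstack([cv2.resize(d[125:225,265:398],(400,300),interpolation=2),np.zeros((300,400,3),np.uint8)])])[:,:,::-1])
```

```text
(no output)
```

View pics/c2.png

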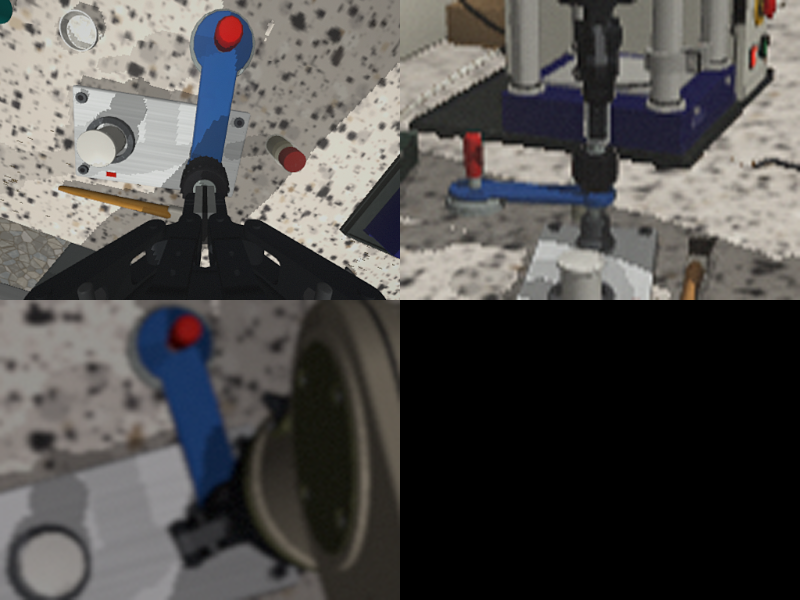

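Run:
```python
from h import *
cs=viewer.calibration('scene');cw=viewer.calibration('wrist')
for z in(.0755,.0925,.105,.12): print(z,proj(cs,(.5272,-.0613,z)),proj(cw,(.5272,-.0613,z)))
im=np.load('pics/s2.npy');cv2.imwrite('pics/c3.png',cv2.resize(im[130:210,230:320],(720,640)[0:1]+(600,),interpolation=cv2.INTER_CUBIC)[:,:,::-1])
a=viewer.camera('wrist');cv2.imwrite('pics/c4.png',np.hstack([cv2.resize(im[130:205,245:320],(400,400),interpolation=2),cv2.resize(a[200:300,212:312],(400,400),interpolation=2)])[:,:,::-1])
```

```text
0.0755 [275.13999676 179.11605411] [261.19109675 227.11600732]
0.0925 [275.14080026 173.19446836] [261.14569407 237.96801495]
0.105 [275.14139825 168.78733554] [261.10673801 247.2791717 ]
0.12 [275.14212405 163.43836286] [261.05204326 260.35213898]
```

View pics/c4.png

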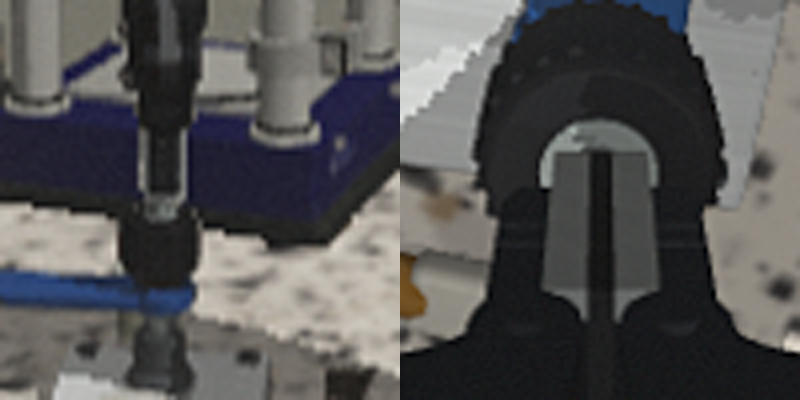

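Run:
```python
from h import *
from workcell import arm
cs=viewer.calibration('scene');cw=viewer.calibration('wrist')
print('tip',tri((cs,(245+162/5.33,130+193/5.33)),(cw,(262,237.5))))
print('stud/knob top centre w', [onz(cw,(262,200+185/4),z) for z in(.1,.12)])
print('knob outline centre',[onz(cw,(262,200+150/4),z) for z in(.09,.1)])
print('cam',-cw['R'].T@cw['t'])
s=arm.state();print(s['tcp_pos'],s['width'],s['ft_force'])
```

```text
tip (array([ 0.53087096, -0.06079647,  0.10946345]), [np.float64(0.0048377594119217125), np.float64(0.0048377594119217325)])
stud/knob top centre w [array([ 0.52560976, -0.06266327,  0.1       ]), array([ 0.53547113, -0.05799144,  0.12      ])]
knob outline centre [array([ 0.52660561, -0.06220554,  0.09      ]), array([ 0.53117576, -0.06003957,  0.1       ])]
cam [ 0.60173015 -0.02660118  0.25438095]
[ 0.52718879 -0.06126019  0.09253538] -0.0001329523526334198 [ 0.4351825   0.26225137 -0.47059958]
```

The wrist and scene views both put the shut fingertips at z ≈ 0.11, about 19 mm behind the reported TCP instead of 17 mm ahead. They closed above the stud. I'll open, go lower by about 33 mm while watching the force, and close.

```bash
python3 -m creep '[[[0,0,0.5],0],[[0,0,0],0],[[0,0,0],0],[[0,0,0],0],[[0,0,0],0],[[0,0,0],0],[[0,0,0],0],[[0,0,0],0],[[0,0,0],0],[[0,0,0],0]]' 1; python3 -m creep '[[[0,0,-1],0],[[0,0,-1],0],[[0,0,-0.8],0],[[0,0,-0.5],0],[[0,0,-0.5],0],[[0,0,0],0],[[0,0,0],0]]';  python3 - <<'E'
from h import *
from workcell import arm
s=arm.state();print(s['torque'],s['tcp_pos'])
a=viewer.camera('wrist');b=viewer.camera('scene')
cv2.imwrite('pics/c5.png',np.hstack([cv2.resize(a,(400,300)),cv2.resize(b[120:220,210:343],(400,300),interpolation=2)])[:,:,::-1])
E
```

```text
time: 4.85
tcp_pos: [0.5272, -0.0613, 0.0975]
tool_rot: [3.066, 0.687, 0.0]
ft_force: [-0.1, -0.5, -0.8]
width: 0.0852
grasp_force: 0.0
time: 5.43
tcp_pos: [0.5271, -0.0612, 0.0593]
tool_rot: [-3.065, -0.687, 0.001]
ft_force: [0.0, -0.3, 0.2]
width: 0.0856
grasp_force: 0.0
[ 0.04269798  0.03113482 -0.01987317] [ 0.52705562 -0.06120281  0.05927616]
```

View pics/c5.png

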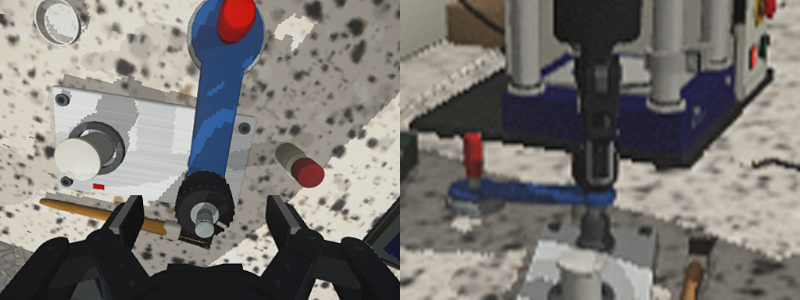

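The knob at (205,205) is centred between the open fingers (143 and 268), and no force is registered. Closing.

```bash
python3 -m creep '[[[0,0,0],0],[[0,0,0],0],[[0,0,0],0],[[0,0,0],0],[[0,0,0],0],[[0,0,0],0],[[0,0,0],0],[[0,0,0],0],[[0,0,0],0],[[0,0,0],0]]' -1
python3 - <<'E'
from workcell import arm
s=arm.state();print(s['torque'],s['tcp_pos'],s['joints'])
E
```

```text
time: 6.37
tcp_pos: [0.5273, -0.0611, 0.06]
tool_rot: [3.065, 0.687, 0.001]
ft_force: [-1.3, 0.4, 4.9]
width: 0.0359
grasp_force: 60.0
[0.20932227 0.43753465 0.00670405] [ 0.52734194 -0.06111635  0.06000571] [ 0.52562327  0.32388932 -0.56944783  1.85547004  0.20299035  1.01948468
 -1.25709702]
```

```bash
python3 -m creep '[[[0,0,0.02],0.1],[[0,0,0.02],0.1],[[0,0,0.02],0.1],[[0,0,0.02],0.1],[[0,0,0.02],0.1],[[0,0,0.02],0.1],[[0,0,0.02],0.1],[[0,0,0.02],0.1],[[0,0,0.02],0.1],[[0,0,0.02],0.1],[[0,0,0],0]]'
python3 - <<'E'
from workcell import arm
s=arm.state();print(s['torque'],s['tcp_pos'],s['joints'])
E
```

```text
time: 7.28
tcp_pos: [0.5283, -0.0618, 0.062]
tool_rot: [2.355, 2.076, 0.003]
ft_force: [4.2, -1.6, -0.8]
width: 0.0361
grasp_force: 60.1
[-0.50283099 -1.09791276  0.10499621] [ 0.52831596 -0.06184861  0.0620065 ] [ 0.66235262  0.35810019 -0.73214128  1.84666782  0.27599096  1.03790766
 -0.30551901]
```

```bash
cat > st.py <<'E'
from workcell import arm
s=arm.state();print('T',s['torque'].round(2),'q7',round(s['joints'][6],2))
E
python3 -m creep '[[[0,0,0.02],0.1],[[0,0,0.02],0.1],[[0,0,0.02],0.1],[[0,0,0.02],0.1],[[0,0,0],0]]'; python3 st.py; python3 -m creep '[[[0,0,0.02],0.1],[[0,0,0.02],0.1],[[0,0,0],0]]';python3 st.py
```

```text
time: 7.7
tcp_pos: [0.5288, -0.0617, 0.0628]
tool_rot: [1.898, 2.5, 0.003]
ft_force: [8.0, -1.7, -3.4]
width: 0.0358
grasp_force: 60.4
T [-0.4  -1.7   0.13] q7 0.07
time: 7.95
tcp_pos: [0.529, -0.0616, 0.0632]
tool_rot: [1.638, 2.677, 0.004]
ft_force: [8.0, -2.7, -5.0]
width: 0.0358
grasp_force: 60.7
T [-0.31 -1.99  0.15] q7 0.25
```

```bash
python3 -m creep '[[[0.1,0,0.02],0.1],[[0.05,0,0.02],0.1],[[0,0,0],0]]';python3 st.py
python3 -m creep '[[[0,0,0.02],0.1],[[0,0,0.02],0.1],[[0,0,0],0]]';python3 st.py
```

```text
time: 8.2
tcp_pos: [0.5295, -0.0614, 0.0635]
tool_rot: [1.365, 2.828, 0.001]
ft_force: [3.2, -1.4, 0.8]
width: 0.0363
grasp_force: 61.5
T [-0.26 -0.9   0.14] q7 0.44
time: 8.45
tcp_pos: [0.5297, -0.0612, 0.0639]
tool_rot: [1.078, 2.949, 0.002]
ft_force: [5.8, -0.7, -0.2]
width: 0.0364
grasp_force: 61.3
T [-0.09 -1.21  0.11] q7 0.62
```

```bash
python3 -m creep '[[[0,0,0.02],0.1],[[0,0,0.02],0.1],[[0,0,0],0]]';python3 st.py
python3 -m creep '[[[0,0,0.02],0.1],[[0,0,0],0]]';python3 st.py
```

```text
time: 8.7
tcp_pos: [0.5282, -0.0602, 0.0639]
tool_rot: [-0.779, -3.042, -0.002]
ft_force: [-1.4, 2.5, 4.1]
width: 0.0357
grasp_force: 60.6
T [ 0.73  0.37 -0.38] q7 0.8
time: 8.87
tcp_pos: [0.5269, -0.0598, 0.0638]
tool_rot: [-0.627, -3.074, -0.001]
ft_force: [-7.2, 4.7, 7.9]
width: 0.0362
grasp_force: 60.8
T [ 1.02  1.73 -0.54] q7 0.89
```

The torque rose to -0.54 N m and z stopped climbing, so the knob is at its upper stop (about 0). I'll release, rise, turn back, and go above the handle.

```bash
python3 -m creep '[[[0,0,0],-0.1],[[0,0,0],0],[[0,0,0],0],[[0,0,0],0],[[0,0,0],0],[[0,0,0],0],[[0,0,0],0],[[0,0,0],0],[[0,0,0],0]]' 1
python3 -m creep '[[[0,0,2],-0.1],[[0,0,2],-0.12],[[0,0,2],-0.12],[[0,0,2],-0.12],[[2,0.6,0],-0.12],[[2,0.6,0],-0.12],[[2,0.6,0],-0.12],[[2,0.6,0],-0.12],[[2,0.6,0],-0.12],[[0,0,0],-0.12],[[0,0,0],-0.12],[[0,0,0],-0.12],[[0,0,0],-0.12],[[0,0,0],-0.12],[[0,0,0],-0.12],[[0,0,0],-0.12],[[0,0,0],-0.12],[[0,0,0],-0.12],[[0,0,0],0],[[0,0,0],0]]'
python3 st.py
python3 - <<'E'
from h import *
from workcell import arm
from scipy.spatial.transform import Rotation as R
s=arm.state();M=R.from_rotvec(s['tool_rot']).as_matrix();print(s['tcp_pos'],'yaw y',np.arctan2(M[1,1],M[0,1]))
c=viewer.calibration('wrist');a=viewer.camera('wrist');np.save('pics/w6.npy',a)
b=blobs(red(a),(0,0,512,384),40);print(b)
for st,ce in b: print(onz(c,ce,.105))
b=viewer.camera('top');np.save('pics/t6.npy',b);b2=viewer.camera('scene');np.save('pics/s6.npy',b2)
print(blobs(red(b2),(220,150,300,240),8),blobs(red(b),(300,120,400,220),8))
E
```

```text
time: 9.62
tcp_pos: [0.5287, -0.0613, 0.0641]
tool_rot: [-0.778, -3.044, -0.0]
ft_force: [-0.5, -0.1, -0.4]
width: 0.0852
grasp_force: 0.0
time: 11.28
tcp_pos: [0.6287, -0.0312, 0.1441]
tool_rot: [3.042, 0.784, -0.0]
ft_force: [0.3, 0.2, -0.9]
width: 0.0853
grasp_force: 0.0
T [0.06 0.02 0.02] q7 -1.26
[ 0.62865962 -0.03116955  0.14409558] yaw y -1.0660820837062506
[([250, 204, 20, 18, 284], [259.7, 212.6]), ([314, 278, 19, 17, 246], [322.8, 285.9])]
[ 0.63020682 -0.02904084  0.105     ]
[ 0.59663091 -0.11012154  0.105     ]
[([232, 163, 5, 15, 61], [234.3, 170.0])] []
```

Run:
```python
from h import *
c=viewer.calibration('wrist');cs=viewer.calibration('scene')
print(tri((c,(259.7,212.6)),(cs,(234.8,171.))), onz(c,(259.7,212.6),.112),proj(cs,(.633,-.03,.101)),proj(cs,(.633,-.03,.12)))
```

```text
(array([ 0.62936815, -0.02914324,  0.09679122]), [np.float64(0.002348123768061725), np.float64(0.0023481237680618603)]) [ 0.63268088 -0.02782377  0.112     ] [234.48053145 168.8888294 ] [234.16620703 162.23437166]
```

```bash
python3 -m creep '[[[0.5,0.2,0],-0.11],[[0,0,0],-0.11],[[0,0,-2],0],[[0,0,-2],0],[[0,0,-2],0],[[0,0,-1.3],0],[[0,0,-0.5],0],[[0,0,0],0],[[0,0,0],0]]'
python3 st.py
python3 -m creep '[[[0,0,0],0],[[0,0,0],0],[[0,0,0],0],[[0,0,0],0],[[0,0,0],0],[[0,0,0],0],[[0,0,0],0],[[0,0,0],0],[[0,0,0],0],[[0,0,0],0],[[0,0,0],0]]' -1; python3 st.py
```

```text
time: 12.18
tcp_pos: [0.6341, -0.0293, 0.0669]
tool_rot: [3.111, 0.44, 0.001]
ft_force: [0.8, 1.2, 1.0]
width: 0.0854
grasp_force: 0.0
T [ 0.04 -0.01 -0.01] q7 -1.5
time: 13.1
tcp_pos: [0.634, -0.0292, 0.0664]
tool_rot: [3.111, 0.44, 0.001]
ft_force: [1.7, 0.6, 3.2]
width: 0.0153
grasp_force: 58.5
T [ 0.17 -0.21 -0.1 ] q7 -1.5
```

Run:
```python
import numpy as np
C=np.array([.5285,-.0612]);a0=np.arctan2(.032,.1055);r=.1103
p=np.array([[np.cos(a0+.1*k),np.sin(a0+.1*k)] for k in range(17)])*r*100
print(np.diff(p,axis=0).round(2).tolist())
```

```text
[[-0.37, 1.04], [-0.47, 1.0], [-0.57, 0.94], [-0.66, 0.88], [-0.75, 0.81], [-0.82, 0.73], [-0.89, 0.65], [-0.95, 0.55], [-1.0, 0.46], [-1.04, 0.35], [-1.07, 0.25], [-1.09, 0.14], [-1.1, 0.03], [-1.1, -0.08], [-1.09, -0.19], [-1.06, -0.3]]
```

```bash
python3 -m creep '[[[-0.37,1.04,0],0.1],[[-0.47,1.0,0],0.1],[[-0.57,0.94,0],0.1],[[-0.66,0.88,0],0.1],[[-0.75,0.81,0],0.1],[[0,0,0],0]]'; python3 st.py
python3 -m creep '[[[-0.82,0.73,0],0.1],[[-0.89,0.65,0],0.1],[[-0.95,0.55,0],0.1],[[-1.0,0.46,0],0.1],[[0,0,0],0]]'; python3 st.py
```

```text
time: 13.6
tcp_pos: [0.6045, 0.0193, 0.0663]
tool_rot: [-2.9, -1.206, 0.0]
ft_force: [0.4, 0.6, 4.6]
width: 0.0154
grasp_force: 59.4
T [ 0.13 -0.18  0.11] q7 -1.11
time: 14.02
tcp_pos: [0.5682, 0.0422, 0.0663]
tool_rot: [-2.607, -1.753, -0.0]
ft_force: [1.1, 2.2, 4.2]
width: 0.0151
grasp_force: 59.4
T [ 0.43 -0.16  0.05] q7 -0.78
```

```bash
python3 -m creep '[[[-1.04,0.35,0],0.1],[[-1.07,0.25,0],0.1],[[-1.09,0.14,0],0.1],[[-1.1,0.03,0],0.1],[[0,0,0],0]]'; python3 st.py
python3 -m creep '[[[-0.55,-0.02,0],0.05],[[-0.55,-0.06,0],0.05],[[-0.55,-0.08,0],0.05],[[-0.54,-0.1,0],0.05],[[0,0,0],0],[[0,0,0],0]]'; python3 st.py
```

```text
time: 14.43
tcp_pos: [0.5254, 0.0494, 0.0664]
tool_rot: [-2.21, -2.233, -0.001]
ft_force: [-0.1, 4.6, 4.7]
width: 0.0151
grasp_force: 59.5
T [0.88 0.08 0.07] q7 -0.41
time: 14.93
tcp_pos: [0.5047, 0.0467, 0.0665]
tool_rot: [-1.985, -2.435, -0.002]
ft_force: [-0.3, 4.1, 4.6]
width: 0.0154
grasp_force: 59.5
T [0.97 0.24 0.12] q7 -0.21
```

```bash
python3 -m creep '[[[-0.3,-0.08,0],0.03],[[-0.3,-0.08,0],0.03],[[0,0,0],0]]'; python3 st.py
python3 -m creep '[[[-0.3,-0.08,0],0.03],[[0,0,0],0],[[0,0,0],0]]'; python3 st.py
```

```text
time: 15.18
tcp_pos: [0.4985, 0.0452, 0.0664]
tool_rot: [-1.907, -2.496, -0.002]
ft_force: [-1.8, 4.8, 5.6]
width: 0.0153
grasp_force: 59.5
T [0.99 0.35 0.02] q7 -0.14
time: 15.43
tcp_pos: [0.4968, 0.0445, 0.0667]
tool_rot: [1.872, 2.521, 0.005]
ft_force: [3.1, 5.5, 1.2]
width: 0.0156
grasp_force: 59.1
T [ 1.18 -0.84 -0.18] q7 -0.11
```

```bash
python3 -m creep '[[[-0.25,-0.08,0],0],[[0,0,0],0],[[0,0,0],0]]'; python3 st.py
python3 -m creep '[[[0,0,0],0],[[0,0,0],0],[[0,0,0],0],[[0,0,0],0],[[0,0,0],0],[[0,0,0],0],[[0,0,0],0],[[0,0,0],0],[[0,0,0],0]]' 1
python3 - <<'E'
from h import *
a=viewer.camera('scene');b=viewer.camera('wrist')
cv2.imwrite('pics/c7.png',np.hstack([cv2.resize(a[130:230,210:343],(400,300),interpolation=2),cv2.resize(b,(400,300))])[:,:,::-1])
E
```

```text
time: 15.68
tcp_pos: [0.4958, 0.0439, 0.0671]
tool_rot: [1.871, 2.519, 0.009]
ft_force: [10.5, 6.0, -3.7]
width: 0.0151
grasp_force: 58.8
T [ 1.41 -2.33 -0.09] q7 -0.11
time: 16.43
tcp_pos: [0.4925, 0.0432, 0.0662]
tool_rot: [1.865, 2.528, 0.0]
ft_force: [0.1, -0.1, 0.2]
width: 0.0851
grasp_force: 0.0
```

View pics/c7.png

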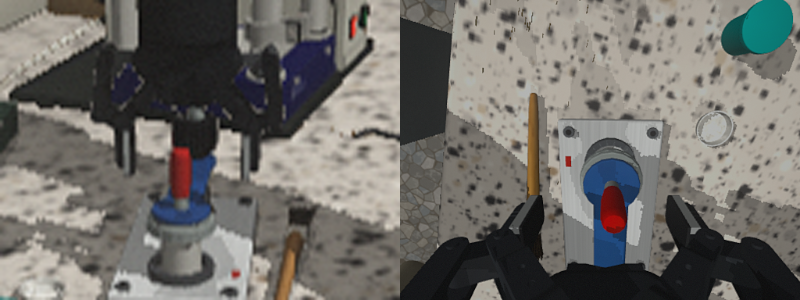

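The scene crop shows the cup sitting right over the plunger, with the handle at (180,175) above it; nothing has been disturbed. Next I move back to the knob, pre-turned counter-clockwise to leave room for 3.4 rad clockwise.

```bash
python3 -m creep '[[[0,0,2],0],[[0,0,2],0],[[0,0,2],0.12],[[0,0,2],0.12],[[0.72,-2.09,0],0.12],[[0.72,-2.09,0],0.12],[[0.72,-2.09,0],0.12],[[0.72,-2.09,0],0.12],[[0.72,-2.08,0],0.12],[[0,0,0],0.12],[[0,0,0],0.12],[[0,0,0],0.12],[[0,0,0],0.12],[[0,0,0],0.12],[[0,0,0],0.12],[[0,0,0],0.12],[[0,0,0],0.12],[[0,0,0],0],[[0,0,0],0]]';python3 st.py
```

```text
time: 18.12
tcp_pos: [0.5285, -0.0612, 0.1461]
tool_rot: [0.816, -3.034, -0.001]
ft_force: [0.2, 0.5, 0.6]
width: 0.0851
grasp_force: 0.0
T [-0.05 -0.03 -0.  ] q7 1.82
```

```bash
python3 -m creep '[[[0,0,-2],0],[[0,0,-2],0],[[0,0,-2],0],[[0,0,-1.5],0],[[0,0,-0.7],0],[[0,0,0],0],[[0,0,0],0]]';python3 st.py
python3 -m creep '[[[0,0,0],0],[[0,0,0],0],[[0,0,0],0],[[0,0,0],0],[[0,0,0],0],[[0,0,0],0],[[0,0,0],0],[[0,0,0],0],[[0,0,0],0]]' -1; python3 st.py
python3 -m creep '[[[0,0,-0.02],-0.1],[[0,0,-0.02],-0.1],[[0,0,-0.02],-0.1],[[0,0,-0.02],-0.1],[[0,0,-0.02],-0.1],[[0,0,-0.02],-0.1],[[0,0,-0.02],-0.1],[[0,0,-0.02],-0.1],[[0,0,-0.02],-0.1],[[0,0,-0.02],-0.1],[[0,0,0],0]]';python3 st.py
```

```text
time: 18.7
tcp_pos: [0.5288, -0.0609, 0.0646]
tool_rot: [-0.82, 3.032, 0.0]
ft_force: [0.6, 0.5, 0.3]
width: 0.0854
grasp_force: 0.0
T [-0.04 -0.04  0.04] q7 1.75
time: 19.45
tcp_pos: [0.5287, -0.0606, 0.065]
tool_rot: [-0.822, 3.032, -0.0]
ft_force: [-4.1, 1.0, 8.4]
width: 0.0358
grasp_force: 59.7
T [ 0.22  0.73 -0.05] q7 1.75
time: 20.37
tcp_pos: [0.5285, -0.0604, 0.063]
tool_rot: [0.741, 3.053, -0.0]
ft_force: [-4.1, 2.4, 9.3]
width: 0.0364
grasp_force: 59.8
T [ 0.42  0.99 -0.21] q7 0.84
```

```bash
python3 -m creep '[[[0,0,-0.02],-0.1],[[0,0,-0.02],-0.1],[[0,0,-0.02],-0.1],[[0,0,-0.02],-0.1],[[0,0,-0.02],-0.1],[[0,0,-0.02],-0.1],[[0,0,-0.02],-0.1],[[0,0,-0.02],-0.1],[[0,0,-0.02],-0.1],[[0,0,-0.02],-0.1],[[0,0,0],0]]';python3 st.py
python3 -m creep '[[[0,0,-0.02],-0.1],[[0,0,-0.02],-0.1],[[0,0,-0.02],-0.1],[[0,0,-0.02],-0.1],[[0,0,-0.02],-0.1],[[0,0,-0.02],-0.1],[[0,0,-0.02],-0.1],[[0,0,0],0]]';python3 st.py
```

```text
time: 21.28
tcp_pos: [0.5286, -0.0601, 0.0611]
tool_rot: [-2.114, -2.324, -0.001]
ft_force: [-4.5, 2.5, 8.9]
width: 0.0362
grasp_force: 59.9
T [ 0.65  1.17 -0.19] q7 -0.09
time: 21.95
tcp_pos: [0.5288, -0.06, 0.0598]
tool_rot: [-2.783, -1.458, -0.002]
ft_force: [-3.1, 3.4, 9.2]
width: 0.0361
grasp_force: 59.8
T [ 0.89  1.   -0.13] q7 -0.75
```

Turned 2.7 rad so far; continuing carefully to the stop.

```bash
python3 -m creep '[[[0,0,-0.02],-0.1],[[0,0,-0.02],-0.1],[[0,0,-0.02],-0.1],[[0,0,-0.02],-0.1],[[0,0,0],0]]';python3 st.py
python3 -m creep '[[[0,0,-0.02],-0.1],[[0,0,-0.02],-0.1],[[0,0,0],0]]';python3 st.py
python3 -m creep '[[[0,0,-0.02],-0.1],[[0,0,0],-0.1],[[0,0,0],0]]';python3 st.py
```

```text
time: 22.37
tcp_pos: [0.529, -0.0601, 0.059]
tool_rot: [-3.017, -0.876, -0.002]
ft_force: [-2.9, 2.4, 8.5]
width: 0.0361
grasp_force: 59.8
T [ 0.93  0.83 -0.21] q7 -1.13
time: 22.62
tcp_pos: [0.5291, -0.0602, 0.0586]
tool_rot: [-3.089, -0.57, -0.002]
ft_force: [-2.8, 2.8, 8.9]
width: 0.0359
grasp_force: 59.7
T [ 0.93  0.69 -0.17] q7 -1.32
time: 22.87
tcp_pos: [0.5296, -0.0604, 0.0584]
tool_rot: [3.13, 0.263, 0.004]
ft_force: [0.9, 1.1, 5.5]
width: 0.0357
grasp_force: 60.3
T [ 0.36 -0.21  0.58] q7 -1.51
```

```bash
python3 -m creep '[[[0,0,0],-0.1],[[0,0,0],0],[[0,0,0],0]]';python3 st.py
python3 -m creep '[[[0,0,0],0],[[0,0,0],0],[[0,0,0],0],[[0,0,0],0],[[0,0,0],0],[[0,0,0],0],[[0,0,0],0],[[0,0,0],0],[[0,0,0],0]]' 1
python3 -m creep '[[[0,0,1],0],[[0,0,2],0],[[0,0,2],0],[[0,0,2],0],[[0,0,2],0],[[0,0,2],0],[[0,0,0],0],[[0,0,0],0]]';python3 st.py
python3 - <<'E'
from h import *
a=viewer.camera('scene');b=viewer.camera('wrist')
cv2.imwrite('pics/c8.png',np.hstack([cv2.resize(a[130:230,210:343],(400,300),interpolation=2),cv2.resize(b,(400,300))])[:,:,::-1])
E
```

```text
time: 23.12
tcp_pos: [0.5302, -0.0605, 0.0584]
tool_rot: [-3.139, -0.118, -0.006]
ft_force: [5.5, 3.5, 5.0]
width: 0.0358
grasp_force: 60.3
T [ 0.43 -1.15  0.07] q7 -1.6
time: 23.87
tcp_pos: [0.5285, -0.0611, 0.0573]
tool_rot: [3.14, 0.111, -0.0]
ft_force: [0.7, -0.3, 0.9]
width: 0.0852
grasp_force: 0.0
time: 24.53
tcp_pos: [0.5292, -0.0612, 0.169]
tool_rot: [3.139, 0.111, 0.004]
ft_force: [0.4, 0.1, -0.7]
width: 0.0851
grasp_force: 0.0
T [ 0.   -0.06 -0.04] q7 -1.55
```

View pics/c8.png

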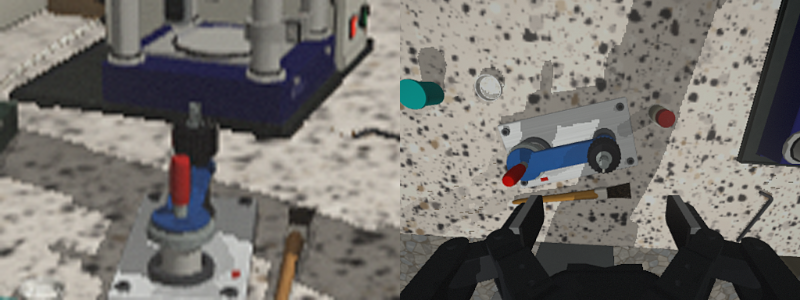

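The cup is seated on the upright plunger and the bystanders are in place. The last turn slipped at the stop, so I'll confirm tightness with one more short grip.

```bash
python3 -m creep '[[[0,0,-2],0],[[0,0,-2],0],[[0,0,-2],0],[[0,0,-2],0],[[0,0,-2],0],[[0,0,-1],0],[[0,0,0],0],[[0,0,0],0]]'
python3 -m creep '[[[0,0,0],0],[[0,0,0],0],[[0,0,0],0],[[0,0,0],0],[[0,0,0],0],[[0,0,0],0],[[0,0,0],0],[[0,0,0],0],[[0,0,0],0]]' -1; python3 st.py
python3 -m creep '[[[0,0,0],-0.05],[[0,0,0],-0.05],[[0,0,0],0]]';python3 st.py
python3 -m creep '[[[0,0,0],-0.05],[[0,0,0],0]]';python3 st.py
```

```text
time: 25.3
tcp_pos: [0.5282, -0.061, 0.0572]
tool_rot: [-3.139, -0.111, 0.002]
ft_force: [0.2, -0.2, 0.3]
width: 0.0856
grasp_force: 0.0
time: 26.05
tcp_pos: [0.5291, -0.0607, 0.0584]
tool_rot: [3.14, 0.112, 0.002]
ft_force: [-2.0, 1.5, 7.3]
width: 0.0361
grasp_force: 59.6
T [ 0.31  0.52 -0.05] q7 -1.6
time: 26.3
tcp_pos: [0.5302, -0.0607, 0.0585]
tool_rot: [3.141, -0.047, 0.006]
ft_force: [4.9, 2.1, 2.8]
width: 0.0366
grasp_force: 60.4
T [ 0.19 -1.08  0.65] q7 -1.7
time: 26.47
tcp_pos: [0.531, -0.0609, 0.0586]
tool_rot: [-3.139, 0.124, -0.009]
ft_force: [8.0, 0.9, -0.5]
width: 0.0359
grasp_force: 60.3
T [ 0.17 -1.97  0.31] q7 -1.74
```

Torque jumps at once and the fingers slip, so the knob is tight at its stop. Releasing, rising clear and handing in.

```bash
python3 -m creep '[[[0,0,0],0],[[0,0,0],0],[[0,0,0],0],[[0,0,0],0],[[0,0,0],0],[[0,0,0],0],[[0,0,0],0],[[0,0,0],0],[[0,0,0],0]]' 1
python3 -m creep '[[[0,0,1],0],[[0,0,2],0],[[0,0,2],0],[[0,0,2],0],[[0,0,2],0],[[0,0,2],0],[[0,0,0],0],[[0,0,0],0],[[0,0,0],0]]'
python3 -c "
from workcell import ticket
print(ticket.close_job())"
```

```text
time: 27.22
tcp_pos: [0.5285, -0.0612, 0.0573]
tool_rot: [3.139, -0.124, 0.0]
ft_force: [-0.8, -0.1, -0.3]
width: 0.0851
grasp_force: 0.0
time: 27.97
tcp_pos: [0.5283, -0.0612, 0.1673]
tool_rot: [3.139, -0.124, -0.0]
ft_force: [-0.0, 0.6, -0.1]
width: 0.0853
grasp_force: 0.0
the job is handed in; nothing more can be done
None
```

The plunger is clamped: the arm is at its stop with the cup over the plunger, the knob is tight at its lower stop, and the job was handed in at about 28 s (no verdict was returned).

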